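# Zero the score dials for a new frame

### The arm

A 7-joint arm with a two-finger parallel gripper is mounted at the origin on the work surface. World frame = base frame: x ahead of the robot, y to its left, z up, the work surface at z = 0. Lengths are in m, angles in rad, forces in N, time in s.
With the tool pointing down it reaches from about 0.4 to 0.875 m from the base axis. Payload 19.3 kg.
Tool frame: the origin (TCP) lies on the centre line of the jaws, within the pads' length; the fingertips stand 14 mm ahead of it and the grasp point (between the pads) lies 5 mm behind it; z points along the fingers, y is the line along which they close (so a half turn about z gives the same grasp; the last joint's range is limited). The gripper opens to 85 mm and grips with 20 to 120 N. Pads are 22 mm wide; open, the fingers measure 114 mm over their backs; the gripper's body (76 mm by 85 mm) begins 54 mm behind the grasp point. The pads swing forward as they close: fully open they stand 13 mm farther back than shut.
Start: joints at [-1.245, 0.521, -0.036, 1.599, 0.021, 1.021, -0.113], TCP at [0.241, 0.577, 0.225] pointing down, gripper open.
Joint ranges: [-2.91, 2.91], [-0.3, 2.13], [-1.5, 1.42], [0.17, 2.43], [-1.26, 4.41], [0.16, 1.93], [-2.52, 2.52]. Speed limits (rad/s): [1.89, 1.89, 2.39, 2.39, 3.01, 3.01, 3.01].

### API

Orientations are given as [roll, pitch, yaw] about the fixed x, y, z axes, in that order (R = Rz(yaw) Ry(pitch) Rx(roll)).
In Python, from workcell import bot, grab_frame, regions_of gives the robot as it stands. The module is installed in compiled form; this text tells all that it offers.
- The arm moves only by the tool play_rows, never from a script. Its argument "plan" is a list of rows, each a list of 3 entries, a list of its own where there are three numbers: the shift along the tool's x, y, z in units of 2.5 cm (1.0 is 2.5 cm), then the turn, a rotation vector about the tool's x, y, z in units of 0.15 rad (1.0 is 0.15 rad), then the closure, from -1 (fully open) to 1 (shut). In form: [[[tx, ty, tz], [rx, ry, rz], jaw], ...]. A call has 1 to 20 rows; each row shifts and turns the commanded pose from where the row before left it, along the tool's axes as they then stand; what a row does not reach is not made up. A row lasts 1/8 s, in which the tool goes at most 62.5 mm and 10.7 degrees, less where a joint would pass 70% of its speed; a pose out of reach is approached as far as the arm can. A call with a number of a shift or a turn outside -1 to 1 is refused whole. A call with a gripper value outside its range is refused whole. The fingers move at their own pace and stop on an object; "newtons" is the grip in N (left out, the last holds). Time passes only in rows, so rows that do not move let the fingers close. It gives the time, the measured TCP pose, the force, the opening and the grip force at its end, in the units of the state.
- bot.observe(): the state, without advancing time (a new reading comes with each control period).
- grab_frame(name): name is "scene" or "top"; returns a dict with "pixels" (400x640x3 uint8, red, green, blue), "depth" (400x640 float32, m along the optical axis (not along the pixel's ray), 0 where there is no reading), "camera_matrix" (3x3 intrinsics, pixels), "R" (3x3) and "t" (3): a world point X has camera coordinates R X + t. Camera axes: x right, y down, z forward; pixel columns grow to the right and rows downward; lengths in m; the calibration is good to about 2 mm. A picture is of the moment at which its call begins.
- bot.job_done(): hands the job in; it is judged then, once.
Trained networks look in the newest picture that a camera, given by its name, has taken for a name from the list of things; names that differ only in an ending like _2 or _b are one class to them, and where a whole thing is asked for, a point or a joint stands for the part that bears it (a point fixed in the world has none). Each returns a list of dicts, best first, with "p" (0 to 1); they miss things now and then, are a little off and sometimes report something else, mostly with a low value. They report only what shows in the picture. A call takes as long as a camera call.
- regions_of(thing, camera): "mask" (400x640 bool, what is visible of it) and "box" ([left, top, right, bottom] in pixels, round what is visible of it).
The state is a dict: "clock": time; "qpos": joint angles; "qd": joint speeds; "joint_efforts": joint torques, N m; "position": TCP position; "tool_rot": TCP orientation; "force": force on the tool from outside, world axes, zero at the start; "moment": the same for the moment, N m; "grip_width": finger opening in m; "finger_force": force on a finger pad.
Only numpy, scipy, OpenCV 4.12 (cv2) and the standard library are available. Lean on these libraries where they do the work, as an engineer would, in place of code of your own. Each camera call takes 0.05 s, during which the arm holds its last target. There are 200 camera calls.

### The job

A new frame is about to start: with a fingertip, gently push the pointer of each of the two round score dials round until it points at that dial's one large zero stud, in either order and either way round. Only push the pointers, do not pinch them, and do not pick up anything. Leave the pointer on the square board as it is and everything else where it stands.

Things in the scene. Friction and masses are not known exactly. Their poses are not given: they have to be found in the camera images.
- dial_1: One of the two round score dials (they look alike). Dark wooden disc, 210 mm across, 18 mm thick, screwed flat to the bar top; origin at the centre of its underside (z = 0). Ten brass studs on a circle of radius 88 mm: the zero stud on its own +x axis is 26 mm across, 4 mm high, the other nine 8 mm across, 3 mm high. A black pointer turns on its centre.
- pointer_1 (a joint): Pointer of dial_1, rad, anticlockwise from above positive; 0 or whole turns: at the zero stud. No stops; friction 0.04 N m (0.6 N near its end); stays where left, no coasting.
- pointer_1_tip (a point): Narrow end of the pointer of dial_1: 76 mm from the axis, 33 mm above the bar top. The pointer is a black bar 14 mm wide, 25 to 41 mm above the bar top (7 mm over the disc), narrowing over the last 18 mm; its blunt tail reaches 24 mm the other way; round hub 32 mm across, up to 50 mm high.
- dial_1_zero (a point): Centre of the top of the large zero stud of dial_1, 22 mm above the bar top.
- dial_2: The other round score dial. Dark wooden disc, 210 mm across, 18 mm thick, screwed flat to the bar top; origin at the centre of its underside (z = 0). Ten brass studs on a circle of radius 88 mm: the zero stud on its own +x axis is 26 mm across, 4 mm high, the other nine 8 mm across, 3 mm high. A black pointer turns on its centre.
- pointer_2 (a joint): Pointer of dial_2, rad, anticlockwise from above positive; 0 or whole turns: at the zero stud. No stops; friction 0.04 N m (0.6 N near its end); stays where left, no coasting.
- pointer_2_tip (a point): Narrow end of the pointer of dial_2: 76 mm from the axis, 33 mm above the bar top. The pointer is a black bar 14 mm wide, 25 to 41 mm above the bar top (7 mm over the disc), narrowing over the last 18 mm; its blunt tail reaches 24 mm the other way; round hub 32 mm across, up to 50 mm high.
- dial_2_zero (a point): Centre of the top of the large zero stud of dial_2, 22 mm above the bar top.
- race_board: Square board of the same wood, 160 mm a side, 18 mm thick, screwed to the bar top, with eight small studs near its edges; origin at the centre of its underside. Its pointer is not to be moved.
- race_tip (a point): Narrow end of the square board's pointer (black bar like the others but 60 mm from axis to tip, same heights): 60 mm from the axis, 33 mm above the bar top.
- chalk_1: Bystander, loose: a cube of cue chalk, 22 mm a side and 24 mm high; origin at the centre of its underside.
- chalk_2: Bystander, loose: a cube of cue chalk, 22 mm a side and 24 mm high; origin at the centre of its underside.
- ball_center (a point): Bystander, loose: the centre of an ivory-white cue ball, 57 mm across, resting in a fixed rubber ring 52 mm across and 8 mm high.
- tumbler: Bystander, loose: a drinking glass 72 mm across the rim, 95 mm high; origin at the centre of its underside.
- can: Bystander, loose: a metal drinks can 66 mm across, 115 mm high; origin at the centre of its underside.
- dart: Bystander, loose: a dart lying on the bar, about 160 mm long, 32 mm high at most; origin below its middle, point towards its +x.

How it is judged:
At the end, for the whole second after the job is handed in: On both round dials the pointer tip lies within 9 mm sideways of the line from the axis to the large zero stud, on its side (about 7 degrees either way), at rest; the tip on the square board is within 8 mm of its start and every loose thing within 15 mm of its start (y of pointer_1_tip in the frame of dial_1 between -0.009 and 0.009 m and x of pointer_1_tip in the frame of dial_1 above 0.05 m and velocity of joint pointer_1 between -0.05 and 0.05 rad/s and y of pointer_2_tip in the frame of dial_2 between -0.009 and 0.009 m and x of pointer_2_tip in the frame of dial_2 above 0.05 m and velocity of joint pointer_2 between -0.05 and 0.05 rad/s and distance of race_tip from where it was at the start of the episode below 0.008 m and distance of each of chalk_1, chalk_2, ball_center, tumbler, can, dart from where it was at the start of the episode below 0.015 m); the robot touches nothing.
It fails at once if round dial 1 or its pointer is pinched, or pressed with more than 18 N (contact force between the fingers and dial_1 above 18 N).
It fails at once if round dial 2 or its pointer is pinched, or pressed with more than 18 N (contact force between the fingers and dial_2 above 18 N).
It fails at once if the square board's pointer is moved (distance of race_tip from where it was at the start of the episode above 0.012 m).
It fails at once if a bystander is pushed about, lifted or knocked over (distance of any of chalk_1, chalk_2, ball_center, tumbler, can, dart from where it was at the start of the episode above 0.02 m).
It also fails if it takes over 72 s, if anything falls off the work surface, if the arm or the gripper's body presses on something with over 40 N, if the wrist force passes 120 N, or if a joint passes its speed limit or range.

## Working session

There is one attempt and no reset: what is moved stays moved. The work goes in short steps, Python scripts to look and compute and a tool call to move; the robot and the scene stay as the last step left them, time stands still between calls to the robot, and variables do not carry over. Pictures are saved under pics/ and viewed, at most 10 in all, crops included, and the job is handed in when it is done.

Besides the shell and the picture viewer there is one more tool, called after ">>>" as name([rows], argument=value, ...), one row to a line, values as JSON. play_rows: Moves the arm, as the interface text tells. Its arguments: {"type":"object","properties":{"plan":{"type":"array"},"newtons":{"type":"number"}},"required":["plan"]}

```bash
mkdir -p pics
cat > h.py <<'E'
import numpy as np,cv2
from workcell import bot,grab_frame,regions_of
def cloud(f):
    K=f["camera_matrix"];d=f["depth"];v,u=np.mgrid[:400,:640]
    P=np.stack([(u-K[0,2])*d/K[0,0],(v-K[1,2])*d/K[1,1],d],-1)
    W=(P-f["t"])@f["R"]; W[d==0]=np.nan
    return W
def save(f,n): cv2.imwrite(n,f["pixels"][:,:,::-1])
E
python3 - <<'E'
from h import *
print(bot.observe())
for c in("top","scene"):
    f=grab_frame(c);save(f,f"pics/{c}0.png");W=cloud(f)
    for t in("dial_1","pointer_1","pointer_1_tip","dial_1_zero","race_board","race_tip","chalk_1","ball_center","tumbler","can","dart"):
        try:
            for r in regions_of(t,c)[:3]:
                p=W[r["mask"]];print(c,t,round(r["p"],2),r["box"],r["mask"].sum(),np.nanmedian(p,0).round(3),np.nanmax(p[:,2]).round(3))
        except Exception as e: print(t,e)
E
```

```text
{'clock': 0.0, 'qpos': array([-1.24516787,  0.52200169, -0.03635098,  1.59998982,  0.02117899,
        1.02108838, -0.11281851]), 'qd': array([ 0.00105596,  0.00188525,  0.00136488,  0.00027841, -0.00181109,
        0.00250305,  0.00050372]), 'joint_efforts': array([-3.57383260e-04, -9.27084732e+01,  1.98006526e+00, -3.69927621e+01,
        1.78903830e-02,  8.42278154e-03,  1.19026681e-04]), 'position': array([0.24086942, 0.57635853, 0.22423965]), 'tool_rot': array([-3.14049032e+00,  4.84937915e-05,  2.74574487e+00]), 'force': array([-0.73995572, -0.37077839,  0.17725085]), 'moment': array([-0.04276578,  0.04849009,  0.05349577]), 'finger_force': 0.0, 'grip_width': 0.085539596773929}
top dial_1 0.82 [287.1, 157.3, 355.8, 225.8] 3295 [0.581 0.001 0.018] 0.053
top dial_1 0.58 [187.5, 188.1, 258.0, 249.2] 3339 [0.493 0.311 0.018] 0.055
top pointer_1 0.54 [302.1, 177.5, 329.5, 193.9] 169 [0.591 0.01  0.043] 0.053
top pointer_1 0.29 [251.4, 136.1, 267.7, 152.6] 214 [0.728 0.191 0.052] 0.065
top pointer_1_tip 0.74 [212.7, 209.9, 244.6, 223.3] 235 [0.498 0.297 0.04 ] 0.055
top pointer_1_tip
[... 1764 characters left out ...]
d 0.63 [185.1, 231.4, 266.9, 301.4] 3619 [ 0.516 -0.291  0.017] 0.052
scene race_board 0.49 [356.3, 128.8, 374.1, 153.2] 199 [0.504 0.297 0.039] 0.051
scene race_tip 0.83 [205.5, 251.6, 236.1, 266.2] 292 [ 0.501 -0.289  0.04 ] 0.052
scene chalk_1 0.67 [358.0, 130.2, 373.3, 148.0] 174 [0.505 0.297 0.039] 0.051
scene chalk_1 0.65 [248.2, 206.5, 255.7, 212.3] 80 [ 0.423 -0.117  0.02 ] 0.025
scene chalk_1 0.49 [297.4, 162.8, 309.6, 173.4] 93 [0.419 0.1   0.017] 0.027
scene ball_center 0.54 [406.0, 181.7, 428.1, 200.5] 327 [0.741 0.181 0.046] 0.063
scene can 0.79 [420.6, 109.3, 450.1, 151.3] 857 [0.664 0.405 0.078] 0.118
scene dart 0.79 [176.3, 328.1, 231.2, 367.7] 377 [ 0.629 -0.501  0.018] 0.03
```

```bash
cat >> h.py <<'E'
def rect(f,cx,cy,z,half=.13,N=400):
    # image: right = -y, up = +x (world), plane at z
    c=np.float32([[0,0],[N,0],[N,N],[0,N]])
    X=np.array([[cx+half,cy+half,z],[cx+half,cy-half,z],[cx-half,cy-half,z],[cx-half,cy+half,z]])
    q=(X@f["R"].T+f["t"])@f["camera_matrix"].T; q=np.float32(q[:,:2]/q[:,2:])
    return cv2.warpPerspective(f["pixels"],cv2.getPerspectiveTransform(q,c),(N,N),flags=cv2.INTER_CUBIC)
E
python3 - <<'E'
from h import *
f=grab_frame("top");s=grab_frame("scene")
for k,(cx,cy) in enumerate([(.581,.001),(.493,.311)]):
    im=np.hstack([rect(f,cx,cy,.02),rect(s,cx,cy,.02)]); cv2.imwrite(f"pics/d{k}.png",im[:,:,::-1])
    im=np.hstack([rect(f,cx,cy,.04),rect(s,cx,cy,.04)]); cv2.imwrite(f"pics/p{k}.png",im[:,:,::-1])
for g in(f,s): print((-g["R"].T@g["t"]).round(3))
E
```

```text
[ 0.343 -0.003  1.387]
[ 1.187 -0.717  0.996]
```

View pics/top0.png

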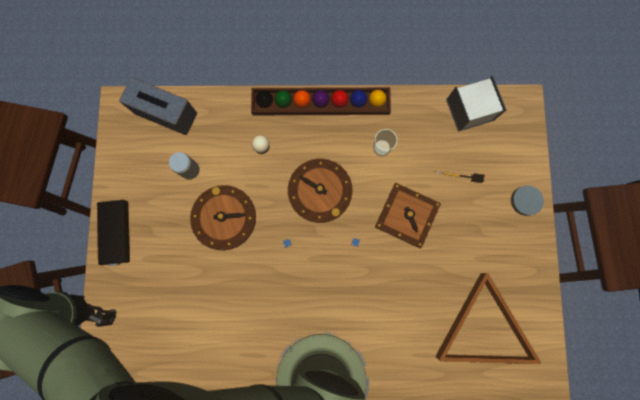

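View pics/d0.png

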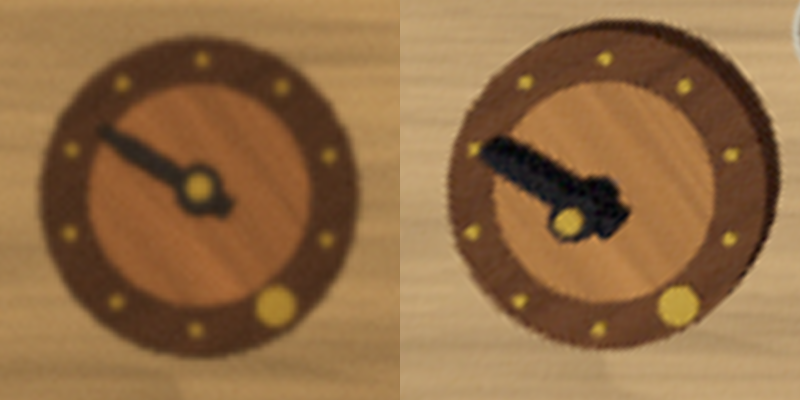

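View pics/d1.png

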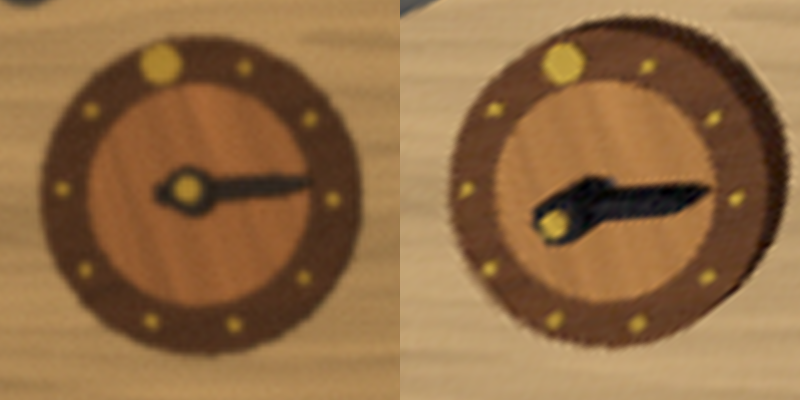

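The top view shows the B dial at about (223,217) with its zero stud at (215,191), and the A dial at about (320,190) with its zero at (336,212). From the rectified views, the A pointer is near 58° and has to reach about 215°. The B pointer is near −86° and has to reach about 17°. Next I'll refine these in code.

```bash
cat >> h.py <<'E'
G={"A":(.5836,.0016),"B":(.4963,.3104)}
def topix(f,X):
    q=(np.asarray(X)@f["R"].T+f["t"])@f["camera_matrix"].T; return q[...,:2]/q[...,2:]
def dial(f,c,half=.13,N=800):
    """disc centre, zero angle (stud fit at z=.021) and pointer angle (dark pixels at z=.041)"""
    s=2*half/N
    im=rect(f,*c,.0215,half,N);h=cv2.cvtColor(im,cv2.COLOR_RGB2HSV)
    m=((h[...,0]>20)&(h[...,0]<32)&(h[...,1]>120)&(h[...,2]>110)).astype(np.uint8)
    n,_,st,ce=cv2.connectedComponentsWithStats(m)
    xy=np.c_[c[0]+half-(ce[:,1]+.5)*s,c[1]+half-(ce[:,0]+.5)*s];r=np.hypot(*(xy-c).T)
    ok=(abs(r-.088)<.01)&(st[:,4]>40);ok[0]=False
    p=xy[ok];a=st[ok,4]
    A=np.c_[2*p,np.ones(len(p))];w=np.linalg.lstsq(A,(p**2).sum(1),rcond=None)[0];C=w[:2]
    R=np.sqrt(w[2]+C@C);z=p[a.argmax()]-C
    im=rect(f,*C,.041,half,N);v,u=np.nonzero(im.max(2)<62)
    q=np.c_[half-(v+.5)*s,half-(u+.5)*s];rr=np.hypot(*q.T);q=q[(rr>.03)&(rr<.074)]
    t=np.median(q/np.hypot(*q.T)[:,None],0)
    return C,R,len(p),np.degrees(np.arctan2(z[1],z[0])),np.degrees(np.arctan2(t[1],t[0])),len(q)
E
cat >> h.py <<'E'
def plan(pts,q=.05):
    "world waypoints from the current pose, tool-axis rows in 2.5 cm units, rounded to q"
    o=bot.observe()
    from scipy.spatial.transform import Rotation as Ro
    M=Ro.from_euler("xyz",o["tool_rot"]).as_matrix();P=o["position"].copy();out=[]
    for t in pts:
        k=int(np.ceil(np.abs(M.T@(t-P)).max()/.025-1e-6)) or 1
        d=np.round(M.T@(t-P)/.025/k/q)*q
        out.append((k,d.round(3).tolist()));P=P+M@d*.025*k
    return out
E
python3 - <<'E'
from h import *
for c in("top","scene"):
    f=grab_frame(c)
    for k in G: print(c,k,*dial(f,np.array(G[k])))
E
```

```text
top A [0.13881081 0.03173093] 0.38275861690360286 2 -12.733342826963886 -166.82590240179837 8368
top B [0.11296331 0.32190812] 0.4689575918501852 2 1.1307566613804496 nan 0
scene A [ 0.58613093 -0.00156513] 0.08779155162993142 10 -145.8626288352168 51.59744143530022 9195
scene B [0.49867654 0.30816173] 0.08773477780424196 10 16.42660138019483 -79.9024956159247 7712
  return _methods._mean(a, axis=axis, dtype=dtype,
  ret = um.true_divide(
```

```bash
sed -i 's/&(h\[...,2\]>110)/\&(h[...,2]>vt)/; s/half=.13,N=800):/half=.13,N=800,vt=110):/' h.py
python3 - <<'E'
from h import *
f=grab_frame("top")
for k in G:
  for vt in (90,100,115): print(k,vt,*dial(f,np.array(G[k]),vt=vt))
im=rect(f,*G["A"],.0215,.13,800);h=cv2.cvtColor(im,cv2.COLOR_RGB2HSV)
for p in [(552,612),(404,118),(560,172),(400,376)]: print(h[p[1],p[0]],im[p[1],p[0]])
E
```

```text
A 90 [ 0.1716662  -0.21209829] 0.3815842413794862 2 26.132407524320435 nan 0
A 100 [ 0.1716662  -0.21209829] 0.3815842413794862 2 26.132407524320435 nan 0
A 115 [ 0.1716662  -0.21209829] 0.3815842413794862 2 26.132407524320435 nan 0
B 90 [ 0.31981442 -0.04970663] 0.467773764154347 2 56.40853400572171 nan 0
B 100 [ 0.31981442 -0.04970663] 0.467773764154347 2 56.40853400572171 nan 0
B 115 [ 0.31981442 -0.04970663] 0.467773764154347 2 56.40853400572171 nan 0
[ 20 186 169] [169 129  46]
[ 18 176 123] [123  88  38]
[ 17 169 119] [119  85  40]
[ 20 183 169] [169 130  48]
  return _methods._mean(a, axis=axis, dtype=dtype,
  ret = um.true_divide(
```

```bash
sed -i 's/h\[...,0\]>20/h[...,0]>hm/; s/vt=110):/vt=100,hm=15):/' h.py
python3 - <<'E'
from h import *
f=grab_frame("top")
for k in G:
  for vt in (85,100): print(k,vt,*dial(f,np.array(G[k]),vt=vt))
E
```

```text
A 85 [0.58408361 0.00155163] 0.08783063541973934 10 -145.57880838587633 59.407552945069554 3650
A 100 [0.58423847 0.00146546] 0.08784932702067727 10 -145.56636385834855 59.60506281581861 3654
B 85 [0.49649319 0.3119709 ] 0.08779578331727234 9 -55.90302752810836 -86.46690317265039 3475
B 100 [0.49659432 0.31222365] 0.08791970855074073 9 51.754552931806245 -86.5945526444508 3487
```

```bash
cat >> h.py <<'E'
CEN={"A":np.array([.585,.0]),"B":np.array([.4977,.3105])};ZERO={"A":214.3,"B":16.8}
def finger(k,th,r=.05,gap=0,z=.042):
    "TCP place at which a finger behind the pointer (anticlockwise push) holds it at th degrees"
    yaw=bot.observe()["tool_rot"][2];b=np.radians(th+90)-yaw
    d=.007+.011*abs(np.cos(b))+.0145*abs(np.sin(b))+gap
    ph=np.radians(th)-np.arcsin(d/r)
    return np.r_[CEN[k]+r*np.array([np.cos(ph),np.sin(ph)]),z]
E
python3 - <<'E'
from h import *
s=finger("B",-86.5,gap=.012);print(s)
for r in plan([np.r_[s[:2],.2],np.r_[s[:2],.1]]):print(r)
E
```

```text
[0.46466007 0.27297184 0.042     ]
(13, [-1.0, -0.6, 0.1])
(4, [0.0, 0.0, 0.9])
```

>>> play_rows([
  [[-1, -0.6, 0.1], [0, 0, 0], 1],
  [[-1, -0.6, 0.1], [0, 0, 0], 1],
  [[-1, -0.6, 0.1], [0, 0, 0], 1],
  [[-1, -0.6, 0.1], [0, 0, 0], 1],
  [[-1, -0.6, 0.1], [0, 0, 0], 1],
  [[-1, -0.6, 0.1], [0, 0, 0], 1],
  [[-1, -0.6, 0.1], [0, 0, 0], 1],
  [[-1, -0.6, 0.1], [0, 0, 0], 1],
  [[-1, -0.6, 0.1], [0, 0, 0], 1],
  [[-1, -0.6, 0.1], [0, 0, 0], 1],
  [[-1, -0.6, 0.1], [0, 0, 0], 1],
  [[-1, -0.6, 0.1], [0, 0, 0], 1],
  [[-1, -0.6, 0.1], [0, 0, 0], 1],
  [[0, 0, 0.9], [0, 0, 0], 1],
  [[0, 0, 0.9], [0, 0, 0], 1],
  [[0, 0, 0.9], [0, 0, 0], 1],
  [[0, 0, 0.9], [0, 0, 0], 1],
  [[0, 0, 0], [0, 0, 0], 1],
  [[0, 0, 0], [0, 0, 0], 1],
], newtons=20)

```text
clock: 3.88
position: [0.466, 0.2716, 0.1031]
tool_rot: [3.141, 0.0, 2.746]
force: [-0.4, 0.8, 0.1]
grip_width: 0.0004
finger_force: 0.0
```

Run:
```python
from h import *
f=grab_frame("scene");p=rect(f,*CEN["B"],.03);
cv2.imwrite("pics/b1.png",cv2.resize(f["pixels"][90:200,290:450,::-1],(800,550),interpolation=2))
s=finger("B",-86.5,gap=.012)
for r in plan([s]+[finger("B",t) for t in np.linspace(-80,ZERO["B"]-8,10)]):print(r)
```

```text
(3, [0.0, 0.0, 0.8])
(1, [-0.7, -0.1, 0.05])
(1, [-0.3, 0.05, 0.0])
(1, [-0.3, 0.1, 0.0])
(1, [-0.35, 0.2, 0.0])
(1, [-0.3, 0.2, 0.0])
(1, [-0.25, 0.3, 0.0])
(1, [-0.2, 0.35, 0.0])
(1, [-0.1, 0.25, 0.0])
(1, [-0.05, 0.3, 0.0])
(1, [-0.0, 0.3, 0.0])
```

View pics/b1.png

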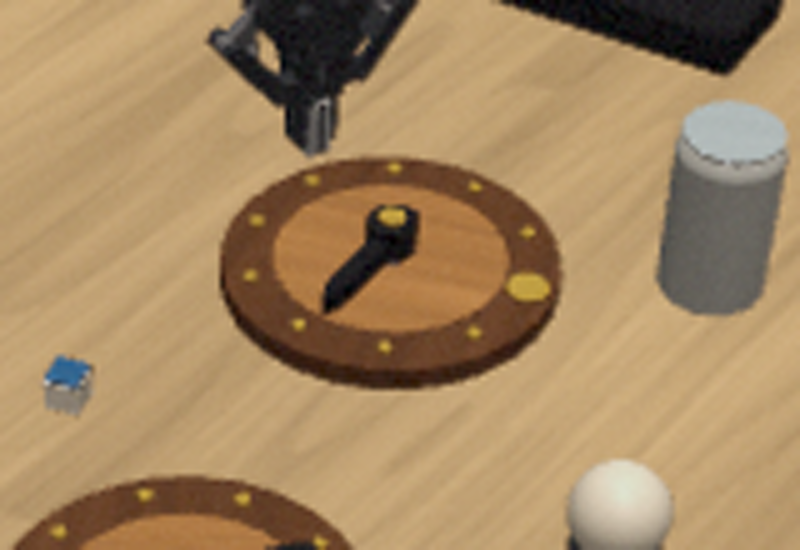

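The picture shows the closed fingertips at (315,150), above and behind the B pointer, which runs from (390,220) to (330,310). The path is clear, so I'll descend and push.

>>> play_rows([
  [[0, 0, 0.8], [0, 0, 0], 1],
  [[0, 0, 0.8], [0, 0, 0], 1],
  [[0, 0, 0.8], [0, 0, 0], 1],
  [[0, 0, 0], [0, 0, 0], 1],
  [[-0.35, -0.05, 0.05], [0, 0, 0], 1],
  [[-0.35, -0.05, 0], [0, 0, 0], 1],
  [[-0.3, 0.05, 0], [0, 0, 0], 1],
  [[-0.3, 0.1, 0], [0, 0, 0], 1],
  [[-0.35, 0.2, 0], [0, 0, 0], 1],
  [[-0.3, 0.2, 0], [0, 0, 0], 1],
  [[-0.25, 0.3, 0], [0, 0, 0], 1],
  [[-0.2, 0.35, 0], [0, 0, 0], 1],
  [[-0.1, 0.25, 0], [0, 0, 0], 1],
  [[-0.05, 0.3, 0], [0, 0, 0], 1],
  [[0, 0.3, 0], [0, 0, 0], 1],
  [[0, 0, 0], [0, 0, 0], 1],
  [[0, 0, 0], [0, 0, 0], 1],
])

```text
clock: 6.05
position: [0.5431, 0.2917, 0.041]
tool_rot: [-3.141, -0.0, 2.746]
force: [0.3, 0.1, 0.3]
grip_width: 0.0001
finger_force: 0.0
```

Run:
```python
from h import *
f=grab_frame("scene")
cv2.imwrite("pics/b2.png",cv2.resize(f["pixels"][90:200,290:450,::-1],(800,550),interpolation=2))
print(finger("B",ZERO["B"]-8),bot.observe()["position"],bot.observe()["force"])
print(plan([finger("B",ZERO["B"])],.01))
```

```text
[0.54426992 0.29229992 0.042     ] [0.543151   0.29152935 0.04103815] [0.37178618 0.0376044  0.15110797]
[(1, [-0.0, 0.32, -0.04])]
```

View pics/b2.png

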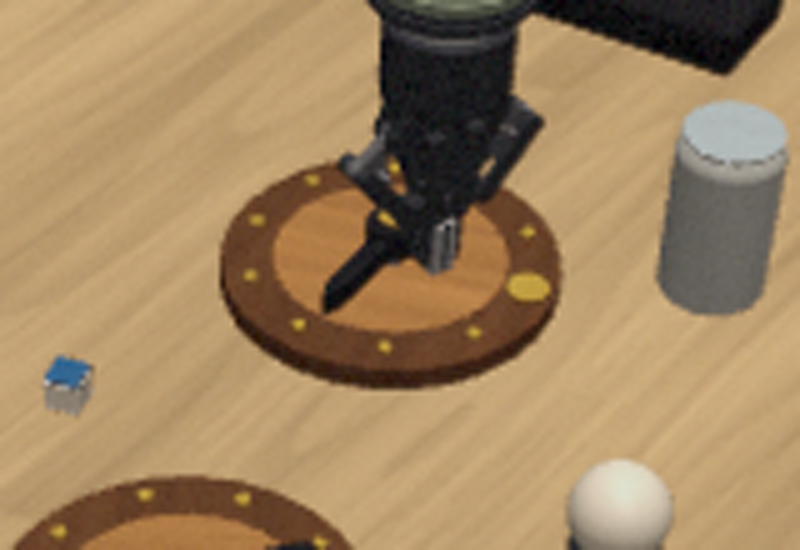

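Run:
```python
from h import *
f=grab_frame("scene");p=bot.observe()["position"]
for z in(.018,.027,.041,.06,.09): print(z,(topix(f,np.r_[p[:2],z])-[290,90])*5)
W=cloud(f);
for (u,v) in [(440,265),(440,250),(440,235),(432,220),(445,230)]:
    print(u,v,W[90+v//5,290+u//5].round(4))
for c in("top","scene"): print(dial(grab_frame(c),CEN["B"])[4])
```

```text
0.018 [431.2500669  298.23720724]
0.027 [432.05392024 286.53468666]
0.041 [433.31777079 268.13551322]
0.06 [435.05962858 242.77749646]
0.09 [437.87424641 201.80220754]
440 265 [0.5532 0.2829 0.0537]
440 250 [0.552  0.2835 0.0639]
440 235 [0.5527 0.2813 0.0766]
432 220 [0.5519 0.2709 0.0935]
445 230 [0.5545 0.2834 0.0798]
-27.46516345419336
87.31016147561462
```

Run:
```python
from h import *
p=bot.observe()["position"]
f=grab_frame("scene");W=cloud(f)
for v in range(138,150): print(v,[tuple((W[v,u]*1000).round().astype(int)) for u in range(374,384,2)], f["pixels"][v,374:384:2].mean(1).round())
```

```text
138 [(np.int64(542), np.int64(276), np.int64(71)), (np.int64(547), np.int64(280), np.int64(71)), (np.int64(551), np.int64(284), np.int64(70)), (np.int64(554), np.int64(290), np.int64(68)), (np.int64(526), np.int64(347), np.int64(19))] [ 30.  62.  72.  88. 110.]
139 [(np.int64(543), np.int64(276), np.int64(68)), (np.int64(548), np.int64(278), np.int64(69)), (np.int64(552), np.int64(283), np.int64(68)), (np.int64(555), np.int64(289), np.int64(66)), (np.int64(527), np.int64(346), np.int64(17))] [ 24.  61.  73.  90. 106.]
140 [(np.int64(546), np.int64(272), np.int64(68)), (np.int64(546), np.int64(282), np.int64(62)), (np.int64(552), np.int64(284), np.int64(64)), (np.int64(551), np.int64(296), np.int64(56)), (np.int64(528), np.int64(343), np.int64(15))] [ 35.  63.  77.  89. 119.]
141 [(np.int64(544), np.int64(274), np.int64(62)), (np.int64(548), np.int64(279), np.int64(61)), (np.int64(552), np.int64(284), np.int64(59)), (np.int64(553), np.int64(293), np.int64(55)), (np.int64(533), np.int64(336), np.int64(18))] [ 34.  74.  59.  93. 119.]
142 [(np.int64(545), np.int64(274), np.int64(59)), (
[... 1343 characters left out ...]
int64(18)), (np.int64(540), np.int64(304), np.int64(19)), (np.int64(544), np.int64(310), np.int64(16)), (np.int64(549), np.int64(313), np.int64(17))] [133. 133. 131. 126. 125.]
148 [(np.int64(533), np.int64(295), np.int64(17)), (np.int64(537), np.int64(299), np.int64(16)), (np.int64(539), np.int64(307), np.int64(12)), (np.int64(548), np.int64(304), np.int64(19)), (np.int64(551), np.int64(310), np.int64(17))] [130. 132. 133. 131. 130.]
149 [(np.int64(535), np.int64(291), np.int64(17)), (np.int64(538), np.int64(297), np.int64(14)), (np.int64(546), np.int64(297), np.int64(18)), (np.int64(549), np.int64(303), np.int64(16)), (np.int64(553), np.int64(307), np.int64(15))] [127. 128. 128. 130. 133.]
```

The B pointer did not move. The depth image puts the shut fingertips at about z = 0.047, so they stand roughly 20 mm higher than the text implies and passed over the bar. I'll go back and use a TCP z of about 0.022.

```bash
sed -i 's/z=.042/z=.0225/' h.py
python3 - <<'E'
from h import *
p=bot.observe()["position"];s=finger("B",-86.5,gap=.012)
for r in plan([p+[0,0,.03],np.r_[s[:2],p[2]+.03],np.r_[s[:2],.032]]):print(r)
E
```

```text
(2, [0.0, -0.0, -0.6])
(3, [0.85, -0.65, 0.0])
(2, [0.05, 0.0, 0.8])
```

>>> play_rows([
  [[0, 0, -0.6], [0, 0, 0], 1],
  [[0, 0, -0.6], [0, 0, 0], 1],
  [[0.85, -0.65, 0], [0, 0, 0], 1],
  [[0.85, -0.65, 0], [0, 0, 0], 1],
  [[0.85, -0.65, 0], [0, 0, 0], 1],
  [[0.05, 0, 0], [0, 0, 0], 1],
  [[0, 0, 0.8], [0, 0, 0], 1],
  [[0, 0, 0.8], [0, 0, 0], 1],
  [[0, 0, 0.2], [0, 0, 0], 1],
  [[0, 0, 0.2], [0, 0, 0], 1],
  [[0, 0, 0], [0, 0, 0], 1],
])

```text
clock: 7.68
position: [0.4648, 0.272, 0.0214]
tool_rot: [3.141, 0.0, 2.746]
force: [0.4, 0.4, -0.1]
grip_width: -0.0
finger_force: 0.0
```

Run:
```python
from h import *
f=grab_frame("scene");o=bot.observe();p=o["position"];print(p,o["force"])
W=cloud(f)
m=(np.hypot(W[...,0]-p[0],W[...,1]-p[1])<.022)&(W[...,2]>.024);v,u=np.nonzero(m)
for k in range(v.max()-6,v.max()+1): print(k,u[v==k],(W[k,u[v==k],2]*1000).round())
s=finger("B",-86.5,gap=.012)
for r in plan([s]+[finger("B",t) for t in np.linspace(-80,ZERO["B"]-8,10)]):print(r)
```

```text
[0.46484493 0.27206367 0.0215258 ] [0.34206304 0.23899218 0.25502653]
136 [347 348 349 350 351 352 353 354 355 356] [53. 54. 57. 50. 52. 54. 55. 53. 47. 48.]
137 [346 347 348 349 350 351 352 353 354 355 356] [41. 47. 49. 52. 49. 50. 52. 50. 47. 45. 41.]
138 [346 347 348 349 350 351 352 353 354 355 356] [40. 45. 48. 48. 39. 46. 45. 45. 43. 40. 37.]
139 [347 348 349 350 351 352 353 354 355] [37. 44. 44. 44. 44. 40. 43. 38. 37.]
140 [348 349 350 351 352 353 354] [36. 39. 40. 41. 34. 40. 38.]
141 [349 350 351 352 353 354] [35. 32. 37. 33. 33. 29.]
142 [350 351 352 353] [30. 30. 29. 30.]
(1, [0.0, 0.05, -0.05])
(1, [-0.75, -0.1, 0.0])
(1, [-0.3, 0.0, 0.0])
(1, [-0.3, 0.1, 0.0])
(1, [-0.35, 0.2, 0.0])
(1, [-0.3, 0.2, 0.0])
(1, [-0.25, 0.3, 0.0])
(1, [-0.2, 0.35, 0.0])
(1, [-0.1, 0.25, 0.0])
(1, [-0.05, 0.3, 0.0])
(1, [-0.0, 0.3, 0.0])
```

Now the tip is at z ≈ 0.028, touching nothing. I'll push.

>>> play_rows([
  [[-0.35, -0.05, 0], [0, 0, 0], 1],
  [[-0.35, 0, 0], [0, 0, 0], 1],
  [[-0.3, 0, 0], [0, 0, 0], 1],
  [[-0.3, 0.1, 0], [0, 0, 0], 1],
  [[-0.35, 0.2, 0], [0, 0, 0], 1],
  [[-0.3, 0.2, 0], [0, 0, 0], 1],
  [[-0.25, 0.3, 0], [0, 0, 0], 1],
  [[-0.2, 0.35, 0], [0, 0, 0], 1],
  [[-0.1, 0.25, 0], [0, 0, 0], 1],
  [[-0.05, 0.3, 0], [0, 0, 0], 1],
  [[0, 0.3, 0], [0, 0, 0], 1],
  [[0, 0, 0], [0, 0, 0], 1],
  [[0, 0, 0], [0, 0, 0], 1],
])

```text
clock: 9.35
position: [0.5421, 0.2923, 0.0211]
tool_rot: [3.141, 0.0, 2.746]
force: [0.1, -0.8, -0.2]
grip_width: -0.0002
finger_force: 0.0
```

Run:
```python
from h import *
f=grab_frame("scene");t=grab_frame("top")
cv2.imwrite("pics/b3.png",np.hstack([rect(t,*G["B"],.041),rect(f,*CEN["B"],.041)])[:,:,::-1])
print(finger("B",ZERO["B"]-8),bot.observe()["position"],bot.observe()["force"])
print(plan([finger("B",ZERO["B"])],.01))
```

```text
[0.54426994 0.29229998 0.0225    ] [0.5421394  0.29217788 0.02112066] [0.26853863 0.1815731  0.04189162]
[(1, [-0.05, 0.31, -0.06])]
```

View pics/b3.png

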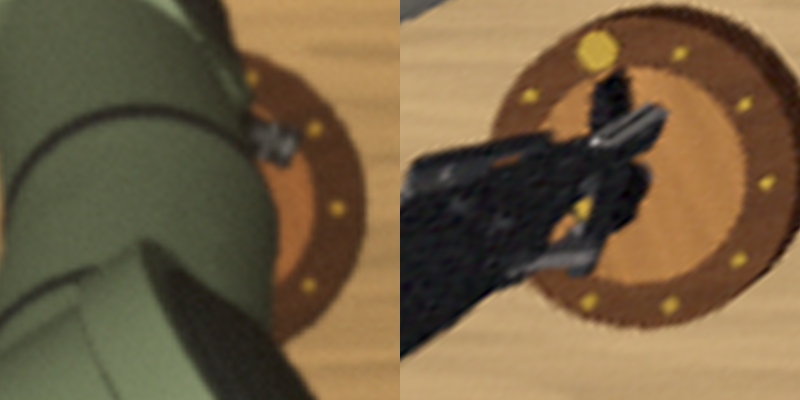

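The scene half of the picture shows the B pointer now near the zero, with its tip at about (617,75) and the stud at (598,50). It is still about 15–20° short, so I'll push about 12° more, then back off and measure.

>>> play_rows([
  [[-0.05, 0.15, 0], [0, 0, 0], 1],
  [[0, 0.15, 0], [0, 0, 0], 1],
  [[0.05, 0.15, 0], [0, 0, 0], 1],
  [[0, 0, 0], [0, 0, 0], 1],
  [[0, 0, 0], [0, 0, 0], 1],
  [[0, -0.5, 0], [0, 0, 0], 1],
  [[0, -0.2, -0.5], [0, 0, 0], 1],
  [[0, 0, -1], [0, 0, 0], 1],
  [[0, 0, -1], [0, 0, 0], 1],
  [[0, 0, -1], [0, 0, 0], 1],
  [[0, 0, -1], [0, 0, 0], 1],
  [[-0.5, -1, 0], [0, 0, 0], 1],
  [[-0.5, -1, 0], [0, 0, 0], 1],
  [[-0.5, -1, 0], [0, 0, 0], 1],
  [[-0.5, -1, 0], [0, 0, 0], 1],
  [[-0.5, -1, 0], [0, 0, 0], 1],
  [[-0.5, -1, 0], [0, 0, 0], 1],
  [[-0.5, -1, 0], [0, 0, 0], 1],
  [[0, 0, 0], [0, 0, 0], 1],
])

```text
clock: 11.82
position: [0.5531, 0.0886, 0.1345]
tool_rot: [-3.141, 0.001, 2.742]
force: [0.7, 0.9, 0.2]
grip_width: -0.0002
finger_force: 0.0
```

Run:
```python
from h import *
f=grab_frame("scene");t=grab_frame("top")
cv2.imwrite("pics/b4.png",np.hstack([rect(t,*G["B"],.041),rect(f,*CEN["B"],.041)])[:,:,::-1])
for g,c in((t,G["B"]),(f,CEN["B"])): print(dial(g,np.array(c)))
EOF=0
```

```text
(array([0.49653825, 0.31223898]), np.float64(0.08786339964144009), 9, np.float64(160.05627114711086), np.float64(12.039112116022304), 3857)
(array([0.49296442, 0.31018599]), np.float64(0.09158316641053481), 11, np.float64(14.35092729146713), np.float64(-171.30854755359826), 35819)
```

View pics/b4.png

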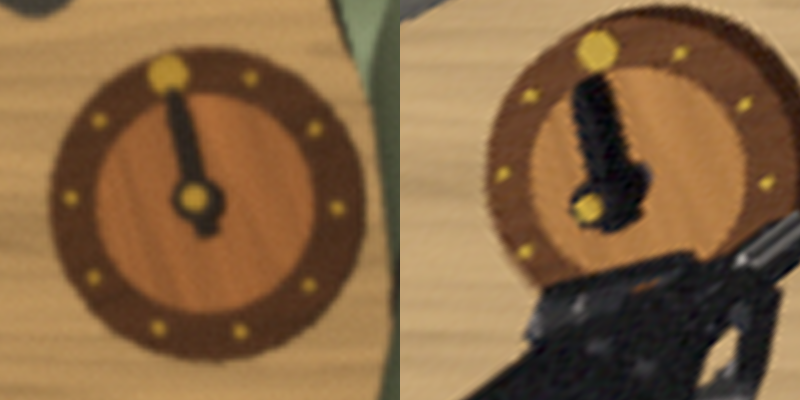

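The top half shows the B pointer with its tip at (172,92), practically at the stud at (168,74). I'll fit the bar's axis to be sure, and plan the approach to A.

```bash
cat >> h.py <<'E'
def bar(f,c,half=.13,N=800,th=62):
    "pointer axis from the dark pixels at z=.041: angle, centroid offset"
    im=rect(f,*c,.041,half,N);m=(im.max(2)<th).astype(np.uint8)
    v,u=np.mgrid[:N,:N];s=2*half/N;x=half-(v+.5)*s;y=half-(u+.5)*s
    q=np.c_[x[m>0],y[m>0]];r=np.hypot(*q.T);b=q[(r<.078)];e=q[(r>.025)&(r<.074)]
    l=cv2.fitLine(np.float32(e),cv2.DIST_HUBER,0,.01,.01).ravel();d=l[:2]*np.sign(l[:2]@e.mean(0))
    return np.degrees(np.arctan2(d[1],d[0])).round(1),(l[2]*d[1]-l[3]*d[0])*1000,len(e)
E
python3 - <<'E'
from h import *
t=grab_frame("top")
C=np.array([.4965,.3112])
for th in(50,56,62,68):print(bar(t,C,th=th))
im=rect(t,*C,.022,.13,800);h=cv2.cvtColor(im,cv2.COLOR_RGB2HSV)
m=((h[...,0]>15)&(h[...,0]<32)&(h[...,1]>120)&(h[...,2]>100)).astype(np.uint8)
n,_,st,ce=cv2.connectedComponentsWithStats(m)
for i in range(1,n):
    x,y=.13-(ce[i,1]+.5)*.000325,.13-(ce[i,0]+.5)*.000325
    if .07<np.hypot(x,y)<.1 and st[i,4]>40: print(round(x,4),round(y,4),st[i,4],np.degrees(np.arctan2(y,x)).round(1))
s=finger("A",59.5,gap=.014);print(s)
for r in plan([np.r_[s[:2],.12],s+[0,0,.01]]):print(r)
E
```

```text
(np.float64(14.3), np.float64(1.0734950464740822), 2808)
(np.float64(14.2), np.float64(1.0187865815642905), 3752)
(np.float64(14.1), np.float64(0.8847168209815681), 4417)
(np.float64(14.4), np.float64(1.0102554535055819), 4968)
0.0822 -0.0298 855 -20.0
0.0543 0.0702 966 52.3
0.0489 -0.072 879 -55.8
0.0035 0.0888 870 87.7
-0.0034 -0.0868 889 -92.2
-0.0492 0.0736 828 123.7
-0.0542 -0.0682 752 -128.5
-0.0824 0.0308 933 159.5
-0.0847 -0.0228 885 -164.9
[0.63285335 0.01449333 0.0225    ]
(5, [-0.85, -0.35, 0.1])
(4, [0.05, 0.05, 0.9])
```

B is at 14.3° against a zero of 15.8°, so it is well inside tolerance. On to A.

>>> play_rows([
  [[-0.85, -0.35, 0.1], [0, 0, 0], 1],
  [[-0.85, -0.35, 0.1], [0, 0, 0], 1],
  [[-0.85, -0.35, 0.1], [0, 0, 0], 1],
  [[-0.85, -0.35, 0.1], [0, 0, 0], 1],
  [[-0.85, -0.35, 0.1], [0, 0, 0], 1],
  [[0, 0, 0], [0, 0, 0], 1],
  [[0.05, 0.05, 0.9], [0, 0, 0], 1],
  [[0.05, 0.05, 0.9], [0, 0, 0], 1],
  [[0.05, 0.05, 0.9], [0, 0, 0], 1],
  [[0.05, 0.05, 0.9], [0, 0, 0], 1],
  [[0, 0, 0.2], [0, 0, 0], 1],
  [[0, 0, 0.2], [0, 0, 0], 1],
  [[0, 0, 0], [0, 0, 0], 1],
])

```text
clock: 13.6
position: [0.6317, 0.0165, 0.0215]
tool_rot: [3.141, 0.0, 2.746]
force: [-0.2, -0.3, -0.8]
grip_width: 0.0001
finger_force: 0.0
```

Run:
```python
from h import *
o=bot.observe();print(o["position"],o["force"])
for r in plan([finger("A",t) for t in np.linspace(66,ZERO["A"]-2,16)]):print(r)
```

```text
[0.63168875 0.01648437 0.02145707] [-0.15068505 -0.25844257 -0.81297872]
(1, [0.7, 0.5, -0.05])
(1, [0.25, 0.1, 0.0])
(1, [0.25, 0.05, 0.0])
(1, [0.25, 0.0, 0.0])
(1, [0.3, 0.0, 0.0])
(1, [0.3, -0.05, 0.0])
(1, [0.35, -0.15, 0.0])
(1, [0.3, -0.2, 0.0])
(1, [0.25, -0.25, 0.0])
(1, [0.25, -0.35, 0.0])
(1, [0.15, -0.25, 0.0])
(1, [0.05, -0.3, 0.0])
(1, [0.05, -0.3, 0.0])
(1, [0.0, -0.3, 0.0])
(1, [-0.05, -0.35, 0.0])
(1, [-0.15, -0.35, 0.0])
```

>>> play_rows([
  [[0.35, 0.25, -0.05], [0, 0, 0], 1],
  [[0.35, 0.25, 0], [0, 0, 0], 1],
  [[0.25, 0.1, 0], [0, 0, 0], 1],
  [[0.25, 0.05, 0], [0, 0, 0], 1],
  [[0.25, 0, 0], [0, 0, 0], 1],
  [[0.3, 0, 0], [0, 0, 0], 1],
  [[0.3, -0.05, 0], [0, 0, 0], 1],
  [[0.35, -0.15, 0], [0, 0, 0], 1],
  [[0.3, -0.2, 0], [0, 0, 0], 1],
  [[0.25, -0.25, 0], [0, 0, 0], 1],
  [[0.25, -0.35, 0], [0, 0, 0], 1],
  [[0.15, -0.25, 0], [0, 0, 0], 1],
  [[0.05, -0.3, 0], [0, 0, 0], 1],
  [[0.05, -0.3, 0], [0, 0, 0], 1],
  [[0, -0.3, 0], [0, 0, 0], 1],
  [[-0.05, -0.35, 0], [0, 0, 0], 1],
  [[0, 0, 0], [0, 0, 0], 1],
  [[0, 0, 0], [0, 0, 0], 1],
])

```text
clock: 15.85
position: [0.5352, 0.0066, 0.0223]
tool_rot: [-3.142, -0.0, 2.746]
force: [-0.3, 0.2, -0.3]
grip_width: 0.0
finger_force: 0.0
```

Run:
```python
from h import *
f=grab_frame("scene");t=grab_frame("top")
cv2.imwrite("pics/a1.png",np.hstack([rect(t,*G["A"],.041),rect(f,*CEN["A"],.041)])[:,:,::-1])
print(finger("A",204),bot.observe()["position"],bot.observe()["force"])
print(bar(t,np.array([.584,.0015])),bar(f,np.array([.586,-.0015])))
print(plan([finger("A",208),finger("A",214),finger("A",220)],.01))
```

```text
[0.53526813 0.00517114 0.0225    ] [0.53525481 0.00684861 0.02228836] [-0.08593698  0.25749877 -0.82961768]
(np.float64(98.1), np.float64(-32.70077468288261), 9878) (np.float64(124.1), np.float64(-44.29539222035628), 18877)
[(1, [-0.08, -0.2, -0.01]), (1, [-0.09, -0.22, 0.0]), (1, [-0.13, -0.21, 0.0])]
```

View pics/a1.png

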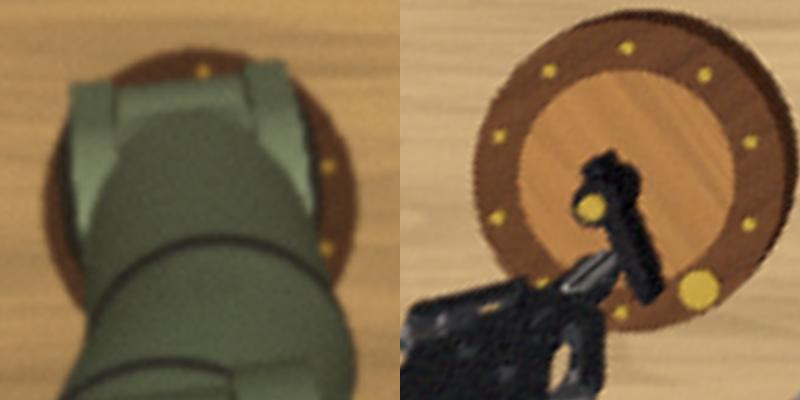

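The scene half shows the A pointer's tip at about (650,298) with the stud at (698,290). That puts it near 198°, with about 16° still to go.

>>> play_rows([
  [[-0.08, -0.2, 0], [0, 0, 0], 1],
  [[-0.09, -0.22, 0], [0, 0, 0], 1],
  [[-0.13, -0.21, 0], [0, 0, 0], 1],
  [[0, 0, 0], [0, 0, 0], 1],
  [[0, 0, 0], [0, 0, 0], 1],
  [[0.2, 0.4, 0], [0, 0, 0], 1],
  [[0.1, 0.2, -0.5], [0, 0, 0], 1],
  [[0, 0, -1], [0, 0, 0], 1],
  [[0, 0, -1], [0, 0, 0], 1],
  [[0, 0, -1], [0, 0, 0], 1],
  [[0, 0, -1], [0, 0, 0], 1],
  [[0, 0, -1], [0, 0, 0], 1],
  [[0, 0, -1], [0, 0, 0], 1],
  [[0, 0, -1], [0, 0, 0], 1],
  [[1, 0.8, 0], [0, 0, 0], 1],
  [[1, 0.8, 0], [0, 0, 0], 1],
  [[1, 0.8, 0], [0, 0, 0], 1],
  [[1, 0.8, 0], [0, 0, 0], 1],
  [[1, 0.8, 0], [0, 0, 0], 1],
  [[1, 0.8, 0], [0, 0, 0], 1],
])

```text
clock: 18.45
position: [0.4419, 0.1758, 0.2107]
tool_rot: [3.141, 0.001, 2.746]
force: [-0.3, 0.1, -0.0]
grip_width: 0.0001
finger_force: 0.0
```

>>> play_rows([
  [[1, 0.8, 0], [0, 0, 0], 1],
  [[1, 0.8, 0], [0, 0, 0], 1],
  [[1, 0.8, 0], [0, 0, 0], 1],
  [[1, 0.8, 0], [0, 0, 0], 1],
  [[1, 0.8, 0], [0, 0, 0], 1],
  [[1, 0.8, 0], [0, 0, 0], 1],
  [[1, 0.8, 0], [0, 0, 0], 1],
  [[1, 0.8, 0], [0, 0, 0], 1],
  [[1, 0.8, 0], [0, 0, 0], 1],
  [[1, 0.8, 0], [0, 0, 0], 1],
  [[1, 0.8, 0], [0, 0, 0], 1],
  [[0, 0, 0], [0, 0, 0], 1],
  [[0, 0, 0], [0, 0, 0], 1],
])

```text
clock: 20.08
position: [0.2738, 0.4832, 0.2102]
tool_rot: [3.142, 0.0, 2.746]
force: [0.9, -0.1, 0.1]
grip_width: -0.0
finger_force: 0.0
```

Run:
```python
from h import *
f=grab_frame("scene");t=grab_frame("top")
cv2.imwrite("pics/end.png",np.hstack([rect(t,*G["A"],.041),rect(t,*G["B"],.041)])[:,:,::-1])
for th in(50,56,62):print(bar(t,np.array([.584,.0015]),th=th),bar(t,np.array([.4965,.3112]),th=th))
for c,g in(("top",t),("scene",f)):
    W=cloud(g)
    for n in("chalk_1","race_tip","can","ball_center","dart","tumbler"):
        for r in regions_of(n,c)[:2]: print(c,n,round(r["p"],2),np.nanmedian(W[r["mask"]],0).round(3))
```

```text
(np.float64(-134.0), np.float64(5.97298648372746), 342) (np.float64(14.3), np.float64(0.8458056420889704), 2689)
(np.float64(-140.7), np.float64(0.6918119230457931), 2747) (np.float64(14.3), np.float64(0.9705884259537112), 3752)
(np.float64(-140.6), np.float64(0.7047079587417793), 3684) (np.float64(14.3), np.float64(0.8920625759709089), 4431)
top chalk_1 0.59 [0.416 0.105 0.023]
top chalk_1 0.51 [ 0.416 -0.109  0.022]
top race_tip 0.68 [ 0.492 -0.283  0.042]
top can 0.83 [0.646 0.417 0.11 ]
top can 0.25 [ 0.572 -0.009  0.043]
top ball_center 0.64 [0.728 0.191 0.052]
top dart 0.63 [0.73  0.191 0.05 ]
top dart 0.61 [ 0.628 -0.491  0.017]
top tumbler 0.78 [ 0.739 -0.205  0.05 ]
top tumbler 0.42 [ 0.572 -0.009  0.043]
scene chalk_1 0.49 [0.419 0.099 0.015]
scene chalk_1 0.49 [0.515 0.313 0.037]
scene race_tip 0.72 [ 0.503 -0.288  0.04 ]
scene can 0.91 [0.665 0.405 0.076]
scene ball_center 0.92 [0.741 0.18  0.045]
scene ball_center 0.7 [0.522 0.313 0.037]
scene dart 0.59 [ 0.63  -0.5    0.018]
scene dart 0.4 [ 0.503 -0.289  0.04 ]
scene tumbler 0.72 [0.664 0.406 0.072]
scene tumbler 0.71 [ 0.729 -0.206  0.062]
```

View pics/end.png

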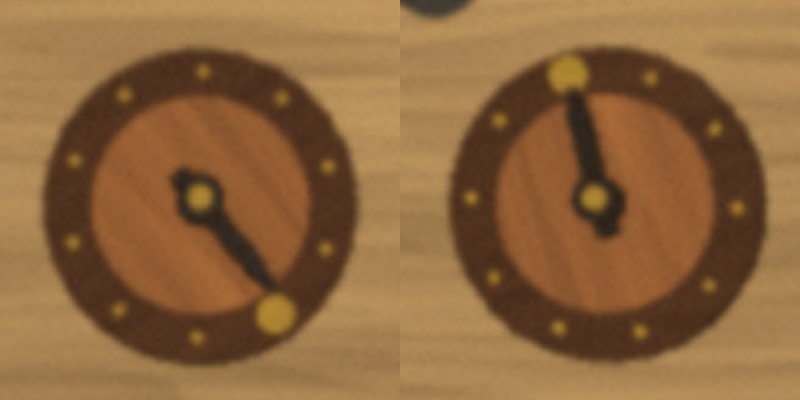

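The top view shows B at (568,75), aligned with its stud. A's tip at (273,287) is about 5° past its stud at (276,314), inside the limit but close to it. Nothing else has moved. I'll nudge A back a little from the other side.

Run:
```python
from h import *
def fcw(th,gap=0,r=.055,z=.0225):
    yaw=bot.observe()["tool_rot"][2];b=np.radians(th+90)-yaw
    d=.007+.011*abs(np.cos(b))+.0145*abs(np.sin(b))+gap;ph=np.radians(th)+np.arcsin(d/r)
    return np.r_[CEN["A"]+r*np.array([np.cos(ph),np.sin(ph)]),z]
s=fcw(219.3,gap=.014);print(s,fcw(215))
for r in plan([np.r_[s[:2],.205],np.r_[s[:2],.0225],fcw(219.3,gap=.003),fcw(215)]):print(r)
```

```text
[ 0.57764715 -0.05450629  0.0225    ] [ 0.55827464 -0.04807032  0.0225    ]
(20, [-1.0, -0.75, 0.0])
(8, [0.05, -0.0, 0.95])
(1, [0.65, -0.25, -0.1])
(1, [0.25, 0.0, -0.0])
```

>>> play_rows([
  [[-1, -0.75, 0], [0, 0, 0], 1],
  [[-1, -0.75, 0], [0, 0, 0], 1],
  [[-1, -0.75, 0], [0, 0, 0], 1],
  [[-1, -0.75, 0], [0, 0, 0], 1],
  [[-1, -0.75, 0], [0, 0, 0], 1],
  [[-1, -0.75, 0], [0, 0, 0], 1],
  [[-1, -0.75, 0], [0, 0, 0], 1],
  [[-1, -0.75, 0], [0, 0, 0], 1],
  [[-1, -0.75, 0], [0, 0, 0], 1],
  [[-1, -0.75, 0], [0, 0, 0], 1],
  [[-1, -0.75, 0], [0, 0, 0], 1],
  [[-1, -0.75, 0], [0, 0, 0], 1],
  [[-1, -0.75, 0], [0, 0, 0], 1],
  [[-1, -0.75, 0], [0, 0, 0], 1],
  [[-1, -0.75, 0], [0, 0, 0], 1],
  [[-1, -0.75, 0], [0, 0, 0], 1],
  [[-1, -0.75, 0], [0, 0, 0], 1],
  [[-1, -0.75, 0], [0, 0, 0], 1],
  [[-1, -0.75, 0], [0, 0, 0], 1],
  [[-1, -0.75, 0], [0, 0, 0], 1],
])

```text
clock: 23.28
position: [0.5911, -0.0561, 0.2098]
tool_rot: [3.142, 0.0, 2.746]
force: [0.7, 0.3, -0.3]
grip_width: 0.0003
finger_force: 0.0
```

>>> play_rows([
  [[0.05, 0, 0.9], [0, 0, 0], 1],
  [[0.05, 0, 0.9], [0, 0, 0], 1],
  [[0.05, 0, 0.9], [0, 0, 0], 1],
  [[0.05, 0, 0.9], [0, 0, 0], 1],
  [[0.05, 0, 0.9], [0, 0, 0], 1],
  [[0.05, 0, 0.9], [0, 0, 0], 1],
  [[0.05, 0, 0.9], [0, 0, 0], 1],
  [[0.05, 0, 0.9], [0, 0, 0], 1],
  [[0, 0, 0], [0, 0, 0], 1],
  [[0, 0, 0.3], [0, 0, 0], 1],
  [[0, 0, 0], [0, 0, 0], 1],
])

```text
clock: 24.65
position: [0.5815, -0.0515, 0.0225]
tool_rot: [3.142, 0.0, 2.746]
force: [0.8, 0.3, 0.4]
grip_width: 0.0002
finger_force: 0.0
```

Run:
```python
from h import *
o=bot.observe();print(o["position"],o["force"])
for r in plan([np.array([.5640,-.0495,.0225]),np.array([.5583,-.0481,.0225])]):print(r)
```

```text
[ 0.58152925 -0.05145268  0.02250172] [0.84460122 0.3050767  0.37719787]
(1, [0.7, -0.2, -0.0])
(1, [0.2, -0.05, -0.0])
```

>>> play_rows([
  [[0.35, -0.1, 0], [0, 0, 0], 1],
  [[0.35, -0.1, 0], [0, 0, 0], 1],
  [[0.2, -0.05, 0], [0, 0, 0], 1],
  [[0, 0, 0], [0, 0, 0], 1],
  [[0, 0, 0], [0, 0, 0], 1],
  [[-0.5, 0.1, 0], [0, 0, 0], 1],
  [[-0.2, 0, -0.3], [0, 0, 0], 1],
  [[0, 0, -1], [0, 0, 0], 1],
  [[0, 0, -1], [0, 0, 0], 1],
  [[0, 0, -1], [0, 0, 0], 1],
  [[0, 0, -1], [0, 0, 0], 1],
  [[0, 0, -1], [0, 0, 0], 1],
  [[0, 0, -1], [0, 0, 0], 1],
  [[0, 0, -1], [0, 0, 0], 1],
  [[1, 0.75, 0], [0, 0, 0], 1],
  [[1, 0.75, 0], [0, 0, 0], 1],
  [[1, 0.75, 0], [0, 0, 0], 1],
  [[1, 0.75, 0], [0, 0, 0], 1],
  [[1, 0.75, 0], [0, 0, 0], 1],
  [[1, 0.75, 0], [0, 0, 0], 1],
])

```text
clock: 27.15
position: [0.4802, 0.1094, 0.2054]
tool_rot: [3.141, 0.001, 2.746]
force: [0.7, 0.2, 0.3]
grip_width: 0.0001
finger_force: 0.0
```

>>> play_rows([
  [[1, 0.75, 0], [0, 0, 0], 1],
  [[1, 0.75, 0], [0, 0, 0], 1],
  [[1, 0.75, 0], [0, 0, 0], 1],
  [[1, 0.75, 0], [0, 0, 0], 1],
  [[1, 0.75, 0], [0, 0, 0], 1],
  [[1, 0.75, 0], [0, 0, 0], 1],
  [[1, 0.75, 0], [0, 0, 0], 1],
  [[1, 0.75, 0], [0, 0, 0], 1],
  [[1, 0.75, 0], [0, 0, 0], 1],
  [[1, 0.75, 0], [0, 0, 0], 1],
  [[1, 0.75, 0], [0, 0, 0], 1],
  [[1, 0.75, 0], [0, 0, 0], 1],
  [[1, 0.75, 0], [0, 0, 0], 1],
  [[0, 0, 0], [0, 0, 0], 1],
  [[0, 0, 0], [0, 0, 0], 1],
])

```text
clock: 29.02
position: [0.2749, 0.4586, 0.205]
tool_rot: [-3.142, 0.0, 2.745]
force: [0.6, -0.7, 0.3]
grip_width: 0.0
finger_force: 0.0
```

Run:
```python
from h import *
t=grab_frame("top")
for th in(56,62,68):print(bar(t,np.array([.584,.0015]),th=th),bar(t,np.array([.4965,.3112]),th=th))
print(dial(t,np.array(G["A"])))
```

```text
(np.float64(-140.2), np.float64(0.9516593823386543), 2713) (np.float64(14.2), np.float64(0.890281549401517), 3712)
(np.float64(-140.4), np.float64(0.7981998149573233), 3621) (np.float64(14.3), np.float64(0.9471667849272336), 4430)
(np.float64(-140.3), np.float64(0.8358203450711255), 4273) (np.float64(14.5), np.float64(1.0277819856893133), 4999)
(array([0.58426776, 0.00153111]), np.float64(0.0878695993721832), 10, np.float64(-145.5829096564558), np.float64(-141.42350331052157), 3206)
```

There was no contact on that push. I'll repeat it a little deeper, watching for the onset of motion with the scene camera.

>>> play_rows([
  [[-1, -0.75, 0], [0, 0, 0], 1],
  [[-1, -0.75, 0], [0, 0, 0], 1],
  [[-1, -0.75, 0], [0, 0, 0], 1],
  [[-1, -0.75, 0], [0, 0, 0], 1],
  [[-1, -0.75, 0], [0, 0, 0], 1],
  [[-1, -0.75, 0], [0, 0, 0], 1],
  [[-1, -0.75, 0], [0, 0, 0], 1],
  [[-1, -0.75, 0], [0, 0, 0], 1],
  [[-1, -0.75, 0], [0, 0, 0], 1],
  [[-1, -0.75, 0], [0, 0, 0], 1],
  [[-1, -0.75, 0], [0, 0, 0], 1],
  [[-1, -0.75, 0], [0, 0, 0], 1],
  [[-1, -0.75, 0], [0, 0, 0], 1],
  [[-1, -0.75, 0], [0, 0, 0], 1],
  [[-1, -0.75, 0], [0, 0, 0], 1],
  [[-1, -0.75, 0], [0, 0, 0], 1],
  [[-1, -0.75, 0], [0, 0, 0], 1],
  [[-1, -0.75, 0], [0, 0, 0], 1],
  [[-1, -0.75, 0], [0, 0, 0], 1],
  [[0, 0, 0], [0, 0, 0], 1],
])

```text
clock: 31.58
position: [0.5755, -0.0562, 0.2048]
tool_rot: [-3.141, 0.001, 2.741]
force: [-0.4, 0.4, -0.1]
grip_width: -0.0
finger_force: 0.0
```

Run:
```python
from h import *
print(bot.observe()["position"])
for r in plan([np.array([.580,-.052,.205]),np.array([.580,-.052,.0225]),np.array([.5583,-.0481,.0225])]):print(r)
```

```text
[ 0.57553319 -0.05618825  0.2048173 ]
(1, [-0.1, 0.2, -0.0])
(8, [0.0, 0.0, 0.9])
(1, [0.85, -0.15, 0.1])
```

>>> play_rows([
  [[-0.1, 0.2, 0], [0, 0, 0], 1],
  [[0, 0, 0.9], [0, 0, 0], 1],
  [[0, 0, 0.9], [0, 0, 0], 1],
  [[0, 0, 0.9], [0, 0, 0], 1],
  [[0, 0, 0.9], [0, 0, 0], 1],
  [[0, 0, 0.9], [0, 0, 0], 1],
  [[0, 0, 0.9], [0, 0, 0], 1],
  [[0, 0, 0.9], [0, 0, 0], 1],
  [[0, 0, 0.9], [0, 0, 0], 1],
  [[0, 0, 0.1], [0, 0, 0], 1],
  [[0.4, -0.1, 0], [0, 0, 0], 1],
  [[0.45, -0.05, 0], [0, 0, 0], 1],
  [[0, 0, 0], [0, 0, 0], 1],
  [[0, 0, 0], [0, 0, 0], 1],
])

```text
clock: 33.33
position: [0.5589, -0.0445, 0.0228]
tool_rot: [3.141, 0.001, 2.746]
force: [0.6, 0.1, 0.5]
grip_width: -0.0
finger_force: 0.0
```

Run:
```python
from h import *
f=grab_frame("scene");np.save("ref.npy",f["pixels"]);print(bot.observe()["position"])
cv2.imwrite("pics/a2.png",cv2.resize(f["pixels"][170:260,270:390,::-1],(800,600),interpolation=2))
```

```text
[ 0.55888648 -0.04456804  0.02263091]
```

View pics/a2.png

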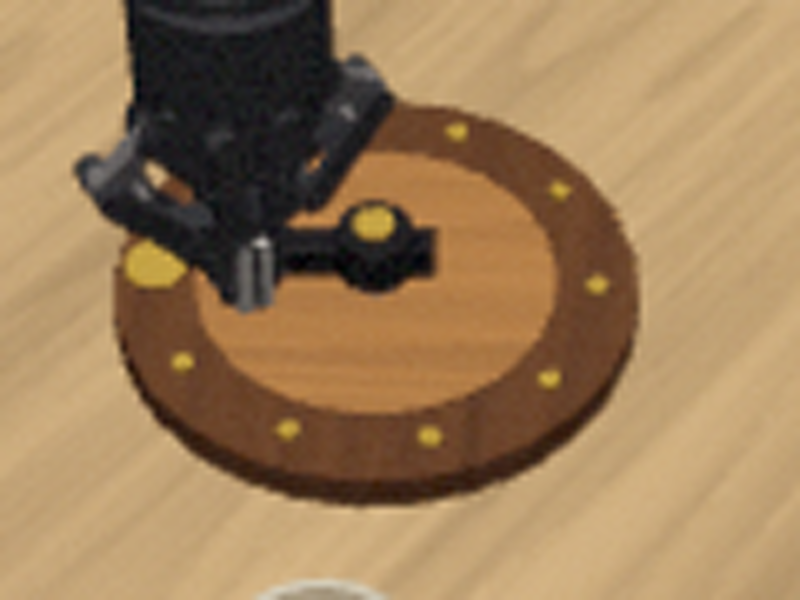

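The picture shows the fingertip at (255,300), just in front of the A pointer, with the bar along y ≈ 255 and its tail at (435,252). I'll push in 3 mm steps and watch the tail.

>>> play_rows([
  [[0.1, 0.07, 0], [0, 0, 0], 1],
  [[0, 0, 0], [0, 0, 0], 1],
])

```text
clock: 33.62
position: [0.5568, -0.0419, 0.0222]
tool_rot: [-3.141, -0.0, 2.746]
force: [-0.4, 0.2, 0.4]
grip_width: -0.0
finger_force: 0.1
```

```bash
cat > w.py <<'E'
from h import *
f=grab_frame("scene");a=np.load("ref.npy").astype(float);b=f["pixels"].astype(float)
# tail-end and bar regions
k=cv2.phaseCorrelate(a[200:216,328:340].mean(2),b[200:216,328:340].mean(2))
print(bot.observe()["position"].round(4),bot.observe()["force"].round(1),np.round(k[0],2))
print((b-a)[202:214,328:338].mean(2).round().astype(int))
E
python3 w.py
```

```text
[ 0.5569 -0.0419  0.0223] [-0.7 -0.7  0.4] [ 0.04 -0.02]
[[ -5  -3  -3   0   0   1   4  -1   2  -3]
 [ -2   1  -6   0   0   2  -2  -2  -3   2]
 [  1  -1   1   2   3  25  23  14   1   0]
 [  1   4  -2   1  -2  -2  -1  -2  -1  -5]
 [ -2  -1   0   6  12  -1  -5   2   1   1]
 [ -6  -5  -3   1  -3   9  -2  -3  -2  -1]
 [  5   1   9  -5  -8  10   1   2  -1  -4]
 [ -5   3  -6   1  15   4   1   0   2  -1]
 [-17   0  -9   2   2  -3  -3  -4   1  -2]
 [ -1   9  -5   2   1   0  -3   2   0   1]
 [-10   3  -1  -2   0   5   1  -2   3  -4]
 [ -1  -1  -3   1   0   2   1   0   2   1]]
```

Contact: the tail's edge has shifted by about 2°. I'll push another 2 mm, then retreat.

>>> play_rows([
  [[0.07, 0.05, 0], [0, 0, 0], 1],
  [[0, 0, 0], [0, 0, 0], 1],
  [[0, 0, 0], [0, 0, 0], 1],
  [[-0.4, -0.3, 0], [0, 0, 0], 1],
  [[-0.2, 0, -0.3], [0, 0, 0], 1],
  [[0, 0, -1], [0, 0, 0], 1],
  [[0, 0, -1], [0, 0, 0], 1],
  [[0, 0, -1], [0, 0, 0], 1],
  [[0, 0, -1], [0, 0, 0], 1],
  [[0, 0, -1], [0, 0, 0], 1],
  [[0, 0, -1], [0, 0, 0], 1],
  [[0, 0, -1], [0, 0, 0], 1],
  [[1, 0.75, 0], [0, 0, 0], 1],
  [[1, 0.75, 0], [0, 0, 0], 1],
  [[1, 0.75, 0], [0, 0, 0], 1],
  [[1, 0.75, 0], [0, 0, 0], 1],
  [[1, 0.75, 0], [0, 0, 0], 1],
  [[1, 0.75, 0], [0, 0, 0], 1],
  [[1, 0.75, 0], [0, 0, 0], 1],
])

```text
clock: 36.05
position: [0.4556, 0.1365, 0.2054]
tool_rot: [3.141, 0.001, 2.745]
force: [0.8, 0.4, -0.4]
grip_width: -0.0004
finger_force: 0.0
```

>>> play_rows([
  [[1, 0.75, 0], [0, 0, 0], 1],
  [[1, 0.75, 0], [0, 0, 0], 1],
  [[1, 0.75, 0], [0, 0, 0], 1],
  [[1, 0.75, 0], [0, 0, 0], 1],
  [[1, 0.75, 0], [0, 0, 0], 1],
  [[1, 0.75, 0], [0, 0, 0], 1],
  [[1, 0.75, 0], [0, 0, 0], 1],
  [[1, 0.75, 0], [0, 0, 0], 1],
  [[1, 0.75, 0], [0, 0, 0], 1],
  [[1, 0.75, 0], [0, 0, 0], 1],
  [[1, 0.75, 0], [0, 0, 0], 1],
  [[1, 0.75, 0], [0, 0, 0], 1],
  [[0, 0, 0], [0, 0, 0], 1],
  [[0, 0, 0], [0, 0, 0], 1],
])

```text
clock: 37.8
position: [0.2663, 0.4586, 0.205]
tool_rot: [-3.141, 0.0, 2.745]
force: [0.1, -0.6, 0.9]
grip_width: 0.0001
finger_force: 0.0
```

Run:
```python
from h import *
t=grab_frame("top")
for th in(56,62,68):print(bar(t,np.array([.584,.0015]),th=th),bar(t,np.array([.4965,.3112]),th=th))
W=cloud(t)
for n in("chalk_1","race_tip","can","ball_center","dart","tumbler"):
    for r in regions_of(n,"top")[:2]: print(n,round(r["p"],2),np.nanmedian(W[r["mask"]],0).round(3))
```

```text
(np.float64(-147.1), np.float64(0.9263834877488719), 2601) (np.float64(14.2), np.float64(0.8959192965084517), 3781)
(np.float64(-147.3), np.float64(0.7876888232354329), 3534) (np.float64(14.2), np.float64(0.8570846359516326), 4435)
(np.float64(-147.3), np.float64(0.6931512124399575), 4184) (np.float64(14.3), np.float64(0.9058420784340826), 4984)
chalk_1 0.43 [0.413 0.105 0.022]
race_tip 0.7 [ 0.495 -0.283  0.042]
can 0.6 [0.647 0.417 0.111]
ball_center 0.68 [0.728 0.192 0.05 ]
dart 0.68 [0.506 0.317 0.042]
dart 0.55 [ 0.625 -0.497  0.019]
tumbler 0.9 [ 0.738 -0.206  0.053]
```

Both pointers are now within 2° of zero: A is at −147.2° against −145.6°, and B at 14.3° against 15.8°. Handing in.

```bash
python3 -c "
from workcell import bot
print(bot.job_done())"
```

```text
the job is handed in; nothing more can be done
None
```

I pushed both round-dial pointers to within about 2° of their zero studs (the limit is about 7°) and handed the job in at about 38 s; the last pictures showed no movement of the square board's pointer or the loose things, though one chalk was last detected two checks earlier, and the hand-in returned no verdict.

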